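Load the sample cell under the analyser's spring clip

TASK

Load the flat sample cell that lies in the slideway on top of the analyser: push it along the slideway up to the spring clip, then hold the clip's thumb plate down with one fingertip and, keeping it down, push the cell in beneath the raised jaw with the other until it is fully home against the end stop. Let the clip close on the cell and come away. Only push the cell, never lift it, and leave everything else where it stands.

Things in the scene. Friction and masses are not known exactly. Their poses are not given: they have to be found in the camera images.
- analyser: White and blue benchtop analyser, 250 (its x) x 340 (its y) x 104 mm high, fixed to the bench, sloping screen console on its -x side. Origin: centre of its underside, z up. On its top a steel slideway runs along its y, centre line at x = +25 mm, surface 104 mm above the origin. The sprung clip is at the slideway's +y end: cells go in towards +y. All on top stays under 40 mm above the slideway.
- home (a point): Point on the slideway's surface where the cell's origin lies when the cell is fully home: x +25, y +21, z +104 mm in the analyser's frame, axes alike. The end stop (foot of the clip's bracket, 44 mm wide, 7 mm high) has its face 17 mm beyond it towards +y. Two guide rails, 5 mm high, inner faces 31 mm either side of the centre line, run from 169 mm before it to 17 mm beyond it.
- cell: Flat sample cell in the slideway: black block 60 (its x, across the slideway) x 34 (its y, along it) x 10 mm high, silvery back plate on top, 1 mm play to each rail, about 90 g. Along its trailing (-y) edge a finger lip 44 mm wide, 4 mm thick rises to 16.5 mm above the underside. Origin: centre of its underside; end faces at y = +17 (leading) and y = -17 mm (trailing).
- pivot (a point): Centre of the clip's pivot, a bar across the slideway, 25 mm from home towards +y and 13 mm above the slideway's surface; axes as the analyser's. Bracket and spring round it reach 18 mm above the slideway, 5.5 mm either way along y. The jaw lies on its -y side, the thumb plate on its +y side.
- clip (a joint): Opening of the steel spring clip, rad; it rocks on the pivot. 0: closed, jaw 1 mm above the slideway, barring the way. About 0.46: jaw 10 mm up, and so it reads when it rests on a cell; above 0.5 the cell passes freely. 0.68: fully open, at a stop, jaw 14 mm up. Pressing the thumb plate down opens it (fully: 6 N at the plate's middle, 12 N near its inner end); let go, it springs shut.
- thumb_plate (a point): Middle of the top face of the clip's thumb plate (26 mm wide, 36 long, 2 thick); moves with the clip. Closed: the plate slopes up away from the jaw at 39 degrees, this point 24 mm above the slideway and 27 mm beyond the pivot towards +y. Fully open: the plate is level, its top 4 mm above the slideway, from 10 to 46 mm beyond the pivot, this point at 28 mm.
- jaw (a point): Centre of the clip's rolled jaw, a bar 26 mm wide and 5 mm thick across the slideway; moves with the clip. Closed: 7 mm beyond home towards +y (18 mm before the pivot), 3.5 mm above the slideway, its front 4.5 mm beyond home.
- spare_cell: A second, identical cell, lying on the analyser's top beside the slideway, on the side away from the console; not to be moved. Origin: centre of its underside.
- brush: Lens brush, 110 mm long and 13 mm thick, lying on the analyser's top beside the slideway, on the side away from the console; not to be moved.
- jar: Sample jar with lid, 54 mm across, 60 mm high, upright on the bench; origin under its centre; not to be moved.
- wash_bottle: White bottle, 64 mm across, 165 mm high, upright on the bench; origin under its centre; not to be moved.
- flask: Conical glass flask, 84 mm across, 122 mm high, upright on the bench; origin under its centre; not to be moved.
- beaker: Glass beaker, 68 mm across, 85 mm high, upright on the bench; origin under its centre; not to be moved.
- dish: Shallow aluminium dish, 90 mm across, 16 mm high, on the bench; origin under its centre; not to be moved.
- spatula: Steel spatula, 180 mm long, lying on the bench; not to be moved.
Mind the look-alikes: they are no part of the job. What is shaped like the cell but blue, brown or orange is not meant.

How it is judged:
On the way, in this order (a step that is already met when the one before it is completed fails the run):
1. the clip is held open with the cell still outside it (value of joint clip above 0.48 rad and y of cell in the frame of home below -0.01 m), for 0.1 s.
2. the cell is pushed home while the clip is still held open (value of joint clip above 0.48 rad and y of cell in the frame of home above -0.003 m), for 0.1 s.
At the end, for the whole second after the job is handed in: the cell lies flat in the slideway, within 3 mm of fully home, square to it within 0.06 rad and at rest, with the clip's jaw resting on it (clip joint between 0.38 and 0.54 rad) (y of cell in the frame of home above -0.003 m and z of cell in the frame of home below 0.003 m and angle between the y axis of cell and the y axis of analyser, either way round below 0.06 rad and value of joint clip between 0.38 and 0.54 rad and linear speed of cell below 0.01 m/s); the robot touches nothing.
It fails at once if the cell is lifted or tipped instead of pushed (z of cell in the frame of home above 0.006 m or angle between cell's own z axis and vertical above 0.2 rad).
It fails at once if another thing is disturbed (distance of any of spare_cell, brush, jar, wash_bottle, flask, beaker, dish, spatula from where it was at the start of the episode above 0.02 m).
It also fails if it takes over 54 s, if anything falls off the work surface, if the arm or the gripper's body presses on something with over 40 N, if the wrist force passes 120 N, or if a joint passes its speed limit or range.

ROBOT

A 7-joint arm with a two-finger parallel gripper is mounted at the origin on the work surface. World frame = base frame: x ahead of the robot, y to its left, z up, the work surface at z = 0. Lengths are in m, angles in rad, forces in N, time in s.
With the tool pointing down it reaches from about 0.425 to 0.925 m from the base axis. Payload 6.8 kg.
Tool frame: the origin (TCP) lies on the mounting face of the last link; the fingertips stand 173 mm ahead of it and the grasp point (between the pads) lies 155 mm ahead of it; z points along the fingers, y is the line along which they close (so a half turn about z gives the same grasp; the last joint's range is limited). The gripper opens to 85 mm and grips with 20 to 120 N. Pads are 22 mm wide; open, the fingers measure 114 mm over their backs; the gripper's body (76 mm by 85 mm) begins 54 mm behind the grasp point. The pads swing forward as they close: fully open they stand 13 mm farther back than shut.
Start: joints at [1.231, 0.477, 0.022, 1.555, -0.011, 1.109, -0.083], TCP at [0.155, -0.657, 0.405] pointing down, gripper open.
Joint ranges: [-2.96, 2.96], [-0.34, 2.1], [-1.41, 1.46], [0.24, 2.44], [-1.37, 4.51], [0.17, 1.92], [-2.96, 2.96]. Speed limits (rad/s): [2.39, 2.39, 3.14, 3.14, 3.14, 3.14, 3.14].

INTERFACE

Orientations are given as a rotation vector (axis times angle).
In Python, from bench import r gives the robot as it stands.
- The arm moves only by the tool carry_out, never from a script. Its argument "moves" is a list of rows, each a list of 5 numbers: the shift along the tool's x, y, z in m, then the turn about the tool's z in rad, then the finger opening in m, from 0 to 0.0854. In form: [[dx, dy, dz, roll, claw], ...]. A call has exactly 8 rows; each row is the pose to reach, as a shift and turn from the pose commanded when the call began, along the tool's axes at that moment; what a row does not reach only later rows make up. A row lasts 1/10 s, in which the tool goes at most 50 mm and 8.59 degrees, less where a joint would pass 70% of its speed; a pose out of reach is approached as far as the arm can. A call with a gripper value outside its range is refused whole. The fingers move at their own pace and stop on an object; "force" is the grip in N (left out, the last holds). Time passes only in rows, so rows that repeat a pose let the fingers close, or fill a call up. It gives the time, the measured TCP pose, the force, the opening and the grip force at its end, in the units of the state.
- r.get_obs(): the state, without advancing time (a new reading comes with each control period).
- r.grab_frame(name): name is "side" or "top"; returns the picture (420x560x3 uint8, red, green, blue); there is no depth.
- r.calibration(name): a dict with "fx", "fy", "cx", "cy" (pixels), "rvec" (rotation vector, rad) and "tvec" (3), from world to camera coordinates, as OpenCV has them. Camera axes: x right, y down, z forward; pixel columns grow to the right and rows downward; lengths in m; the calibration is good to about 2 mm. A picture is of the moment at which its call begins. calibration takes no time and is no camera call.
- r.hand_in(): hands the job in; it is judged then, once.
The state is a dict: "clock": time; "joints": joint angles; "qvel": joint speeds; "tau": joint torques, N m; "tcp_pos": TCP position; "orientation": TCP orientation; "contact_force": force on the tool from outside, world axes, zero at the start; "moment": the same for the moment, N m; "grip_width": finger opening in m; "gripper_force": force on a finger pad.
Only numpy, scipy, OpenCV 4.12 (cv2) and the standard library are available. Lean on these libraries where they do the work, as an engineer would, in place of code of your own. Each camera call takes 0.05 s, during which the arm holds its last target. There are 200 camera calls.

## Working session

There is one attempt and no reset: what is moved stays moved. The work goes in short steps, Python scripts to look and compute and a tool call to move; the robot and the scene stay as the last step left them, time stands still between calls to the robot, and variables do not carry over. Pictures are saved under pics/ and viewed, at most 10 in all, crops included, and the job is handed in when it is done.

Besides the shell and the picture viewer there is one more tool, called after "Request:" as name([rows], argument=value, ...), one row to a line, values as JSON. carry_out: Moves the arm, as the interface text tells. Its arguments: {"type":"object","properties":{"moves":{"type":"array","items":{"type":"array","items":{"type":"number"}}},"force":{"type":"number"}},"required":["moves"]}

```bash
ls; mkdir -p pics; python3 - <<'E'
from bench import r
import cv2
for n in("side","top"):
    cv2.imwrite(f"pics/{n}0.png",r.grab_frame(n)[:,:,::-1]); print(n,r.calibration(n))
print(r.get_obs())
E
```

```text
pics
side {'fx': 418.7676051072588, 'fy': 418.7676051072588, 'cx': 276.98311258660624, 'cy': 204.98451394703005, 'rvec': array([ 0.96649902, -2.44757975,  1.05673259]), 'tvec': array([0.40653132, 0.34187195, 0.76495932])}
top {'fx': 530.8344573142799, 'fy': 530.8344573142799, 'cx': 271.2904596155459, 'cy': 220.81739457492992, 'rvec': array([ 2.03131456, -2.20030157,  0.23563349]), 'tvec': array([0.02540905, 0.57551596, 1.19105492])}
{'clock': 0.1, 'joints': array([ 1.23092657,  0.47771052,  0.02235543,  1.55635638, -0.01149281,
        1.10936441, -0.08314151]), 'qvel': array([ 0.00158858, -0.00140766,  0.00052109, -0.0027983 , -0.00053151,
        0.00082785, -0.00013519]), 'tau': array([ 4.51888744e-03, -5.97755599e+01,  1.61381822e+00, -2.81952721e+01,
        1.28423504e-02,  5.04289434e-03,  1.86835098e-05]), 'tcp_pos': array([ 0.15498821, -0.65669659,  0.403826  ]), 'orientation': array([-3.11886067e+00, -3.63008551e-01,  5.23352264e-04]), 'contact_force': array([-0.06028176,  0.87600639,  0.05078046]), 'moment': array([0.04755949, 0.01306678, 0.04153383]), 'gripper_force': 0.0, 'grip_width': 0.08522120544430757}
```

View pics/top0.png

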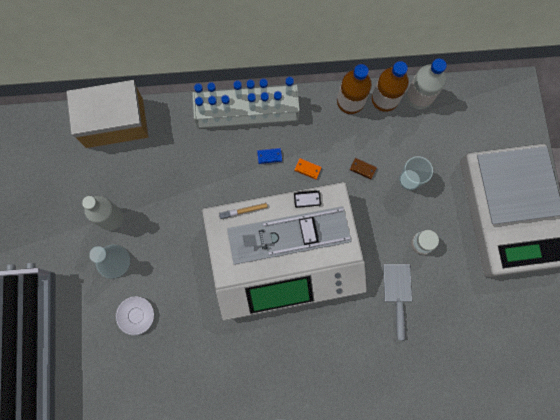

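View pics/side0.png

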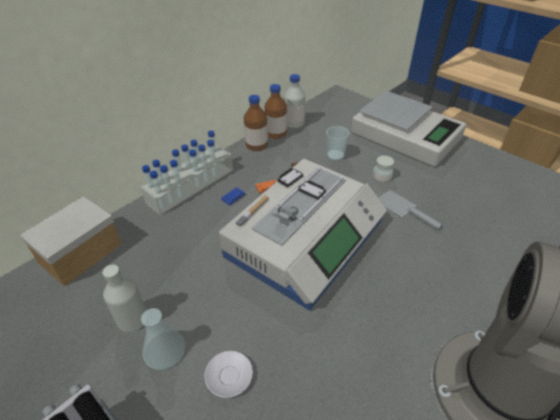

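The top view shows the analyser at about (285,250), with its console facing down the image. The clip is at (265,240), so +y runs to the image left. Two things match the cell: the one in the slideway at (308,231), and the one beside it at (307,199) next to the brush. The first lies between the rails, so it is the cell, and the other is the spare. The blue (270,156), orange (308,169) and brown (363,168) blocks are decoys. I'll confirm this in an enlarged crop.

```bash
cat > h.py <<'E'
import numpy as np, cv2
from bench import r
from scipy.spatial.transform import Rotation as R
def ray(n,uv,z):
    c=r.calibration(n);M=cv2.Rodrigues(c["rvec"])[0];t=c["tvec"]
    d=M.T@np.array([(uv[0]-c["cx"])/c["fx"],(uv[1]-c["cy"])/c["fy"],1]);o=-M.T@t
    return o+d*(z-o[2])/d[2]
def proj(n,P):
    c=r.calibration(n);K=np.array([[c["fx"],0,c["cx"]],[0,c["fy"],c["cy"]],[0,0,1.]])
    return cv2.projectPoints(np.array(P,float).reshape(-1,1,3),c["rvec"],c["tvec"],K,None)[0][:,0]
def crop(n,x0,y0,w,h,s,f,img=None):
    img=r.grab_frame(n)[:,:,::-1] if img is None else img
    cv2.imwrite(f,cv2.resize(np.ascontiguousarray(img[y0:y0+h,x0:x0+w]),None,fx=s,fy=s,interpolation=cv2.INTER_CUBIC))
E
python3 - <<'E'
from h import *
crop("top",200,180,170,140,4,"pics/c1.png",cv2.imread("pics/top0.png"))
for p in [(308,231),(265,240)]: print(ray("top",p,.11))
E
```

```text
[ 0.53529336 -0.10003428  0.11      ]
[ 0.52247758 -0.00186591  0.11      ]
```

View pics/c1.png

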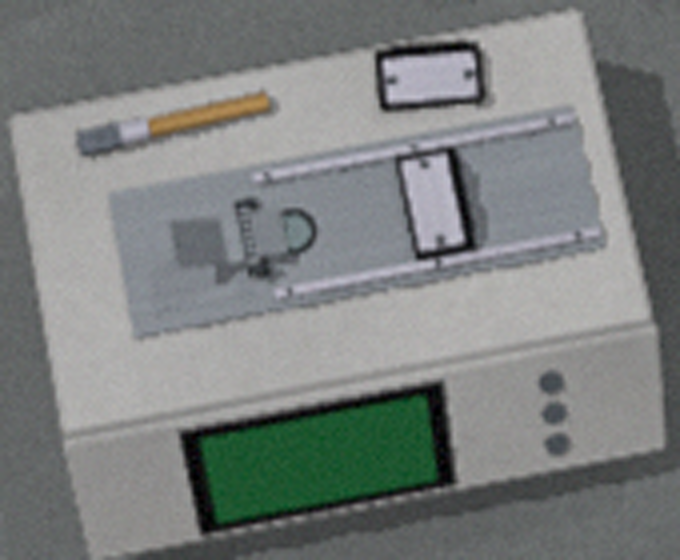

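The crop confirms it: the cell lies between the rails at crop (435,203), with its dark lip on the right, trailing side. The spare at (430,77) lies beyond the rail next to the brush. The clip jaw is at (300,232), the spring and pivot at (247,235), and the thumb plate at about (200,243).

```bash
cat > fit.py <<'E'
from h import *
from scipy.optimize import least_squares
P=np.array([[125,170,104],[125,-170,104],[25,-148,109],[25,38,109],[25,46,117]])/1e3
px=np.array([[10,117],[580,12],[588.5,176.5],[264.5,235.5],[247,236]])
uv=(px+.5)/4-.5+[200,180]
def W(q,P): 
    c,s=np.cos(q[2]),np.sin(q[2]); P=np.atleast_2d(P)
    return np.c_[q[0]+c*P[:,0]-s*P[:,1],q[1]+s*P[:,0]+c*P[:,1],P[:,2]]
if __name__=="__main__":
    s=least_squares(lambda q:(proj("top",W(q,P))-uv).ravel(),[.5,-.05,.0],loss="soft_l1")
    q=s.x; print(q,(proj("top",W(q,P))-uv).round(2))
    np.save("q.npy",q)
    back=lambda p,z:(lambda w:np.array([np.cos(q[2])*(w[0]-q[0])+np.sin(q[2])*(w[1]-q[1]),-np.sin(q[2])*(w[0]-q[0])+np.cos(q[2])*(w[1]-q[1])])*1e3)(ray("top",(np.array(p)+.5)/4-.5+[200,180],z))
    # cell leading top edge, trailing lip
    for n,p,z in [("lead top far",(398,158),.114),("lead near",(418,257),.114),("lip far",(458,150),.1205),("lip near",(473,247),.1205),("jaw front",(316,230),.109),("plate centre",(200,243),.128),("spare",(430,77),.114)]: print(n,back(p,z).round(1))
    img=cv2.imread("pics/side0.png")
    for a in W(q,[[125,170,104],[125,-170,104],[25,46,117],[25,28,107],[25,-148,104],[25,73,128],[-125,170,0]]):
        u=proj("side",a)[0]; cv2.circle(img,tuple(int(round(v*16)) for v in u),16,(0,0,255),-1,shift=4)
    crop("side",200,140,200,150,4,"pics/s1.png",img)
E
python3 fit.py
```

```text
[ 0.50353174 -0.04388658  0.11102909] [[-1.54 -0.81]
 [ 1.25 -1.63]
 [-0.38  0.19]
 [-0.15  0.79]
 [ 0.69  0.71]]
lead top far [ 55.1 -44.8]
lead near [ -2.4 -44.4]
lip far [ 52.  -78.1]
lip near [ -3.6 -74.9]
jaw front [24.3  8.3]
plate centre [26.  73.6]
spare [ 97.8 -72.1]
```

View pics/s1.png

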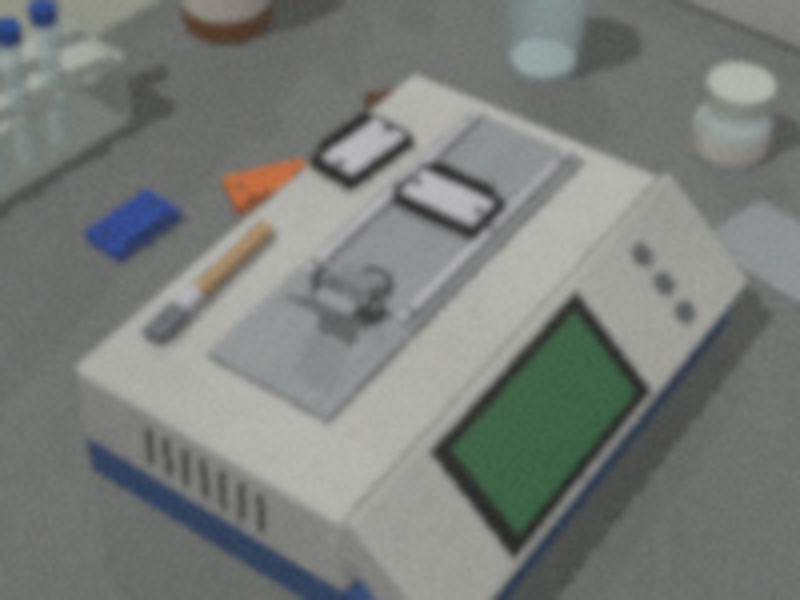

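The side crop shows the cell at (448,198) with its lip on the far side, the clip at (345,290), and the rail ends at (403,315), (575,160), (318,260) and (480,118). Next I'll refit with both views and compute the tool path.

```bash
cat > fit2.py <<'E'
from fit import *
S=np.array([[125,170,104],[125,-170,104],[25,-148,109],[25,38,109],[25,46,117]])/1e3
sp=(np.array([[78,366],[415,74],[527.5,139],[360.5,287.5],[346,290]])+.5)/4-.5+[200,140]
f=lambda q:np.r_[(proj("top",W(q,P))-uv).ravel(),(proj("side",W(q,S))-sp).ravel()]
s=least_squares(f,np.load("q.npy"),loss="soft_l1"); q=s.x
print(q); print(f(q).reshape(-1,2).round(1).tolist()); np.save("q.npy",q)
o=r.get_obs(); T=R.from_rotvec(o["orientation"])
print("tool axes",T.as_matrix().T.round(3).tolist())
ty=T.apply([0,1,0]); print("roll needed",-(np.arctan2(ty[1],ty[0])*-1+(-np.pi/2+q[2]))) 
for n,y in [("behind cell",-130),("home",0)]:
    w=W(q,[[.025,.021+y/1e3,.104]])[0]; print(n,w,"tool shift",T.inv().apply(w-o["tcp_pos"]))
E
python3 fit2.py
```

```text
[ 0.50274986 -0.04406989  0.11604232]
[[-1.6, -0.1], [1.0, -1.6], [-0.4, 0.2], [-0.1, 1.2], [0.8, 1.2], [-1.4, -1.4], [0.3, -2.5], [-0.0, -2.4], [-0.8, 1.6], [0.8, 0.4]]
tool axes [[0.973, 0.23, -0.0], [0.23, -0.973, -0.002], [-0.001, 0.002, -1.0]]
roll needed 0.115697649882055
behind cell [ 0.54020197 -0.14944228  0.104     ] tool shift [ 0.49145932 -0.40471024  0.30044895]
home [ 0.5251503  -0.02031657  0.104     ] tool shift [ 0.50646651 -0.53384094  0.30066703]
```

Request:
carry_out([
  [0.03, -0.025, 0, 0, 0],
  [0.065, -0.055, 0, 0, 0],
  [0.1, -0.085, 0, 0, 0],
  [0.135, -0.112, 0, 0, 0],
  [0.17, -0.14, 0, 0, 0],
  [0.205, -0.168, 0, 0, 0],
  [0.24, -0.197, 0, 0, 0],
  [0.27, -0.222, 0, 0, 0],
])

```text
clock: 0.9
tcp_pos: [0.368, -0.3766, 0.4045]
orientation: [-3.12, -0.365, 0.0]
contact_force: [0.6, -0.2, -0.6]
grip_width: -0.0001
gripper_force: 0.0
```

Request:
carry_out([
  [0.035, -0.029, 0, 0, 0],
  [0.07, -0.058, 0, 0, 0],
  [0.105, -0.087, 0.01, 0.02, 0],
  [0.14, -0.116, 0.02, 0.05, 0],
  [0.175, -0.145, 0.03, 0.08, 0],
  [0.205, -0.17, 0.04, 0.115, 0],
  [0.221, -0.183, 0.05, 0.115, 0],
  [0.221, -0.183, 0.06, 0.115, 0],
])

```text
clock: 1.7
tcp_pos: [0.5416, -0.1462, 0.344]
orientation: [-3.134, -0.193, -0.001]
contact_force: [0.1, 0.5, 0.4]
grip_width: 0.0
gripper_force: 0.0
```

```bash
cat > rel.py <<'E'
from h import *
q=np.load("q.npy")
def rel():
    o=r.get_obs();T=R.from_rotvec(o["orientation"]);A=R.from_rotvec([0,0,q[2]])
    h=np.array([q[0],q[1],0])+A.apply([.025,.021,.104])
    print("t",o["clock"],"tcp rel home mm",(A.inv().apply(o["tcp_pos"]-h)*1e3).round(1),"F",A.inv().apply(o["contact_force"]).round(1),"w",o["grip_width"]*1e3,"tool axes in A",(A.inv()*T).as_matrix().T.round(3).tolist())
rel()
E
python3 -c "
from rel import *
crop('side',170,90,200,150,4,'pics/s2.png')"
```

```text
t 1.7 tcp rel home mm [   1.8 -127.   240. ] F [0.2 0.5 0.4] w 0.004181622330159179 tool axes in A [[1.0, 0.007, 0.001], [0.007, -1.0, -0.002], [0.001, 0.002, -1.0]]
```

View pics/s2.png

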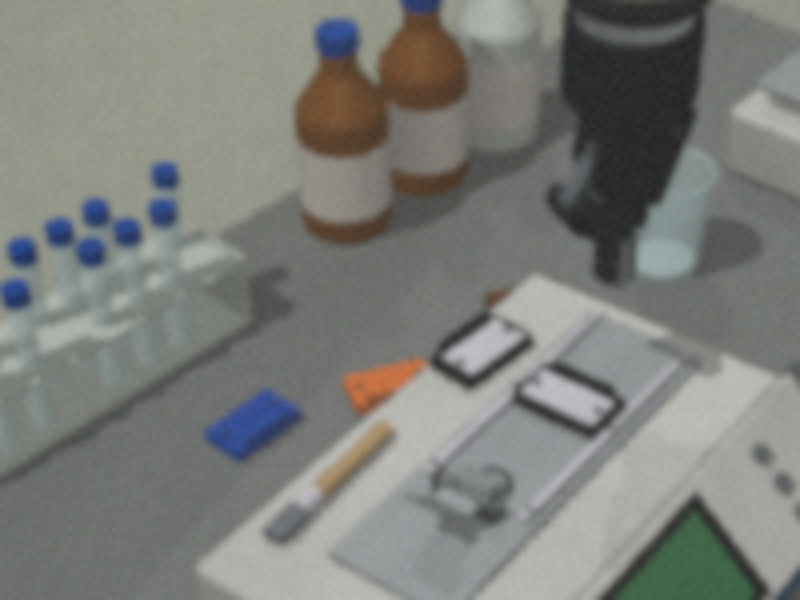

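```bash
python3 -c "
from rel import *
p=r.get_obs()['tcp_pos']
for d in (.173,.186): print(d,((proj('side',p-[0,0,d])[0]-[170,90])*4).round())"
```

```text
t 1.75 tcp rel home mm [-2.000e-01 -1.290e+02  2.382e+02] F [-1.3 -0.2 -0.9] w -0.10919067518653057 tool axes in A [[1.0, 0.004, -0.003], [0.004, -1.0, -0.001], [-0.003, 0.001, -1.0]]
0.173 [619. 283.]
0.186 [618. 300.]
```

Request:
carry_out([
  [-0.0015, 0, 0.01, 0.007, 0],
  [-0.0015, 0, 0.02, 0.007, 0],
  [-0.0015, 0, 0.03, 0.007, 0],
  [-0.0015, 0, 0.038, 0.007, 0],
  [-0.0015, 0, 0.042, 0.007, 0],
  [-0.0015, 0, 0.045, 0.007, 0],
  [-0.0015, 0, 0.045, 0.007, 0],
  [-0.0015, 0, 0.045, 0.007, 0],
])

```text
clock: 2.55
tcp_pos: [0.5386, -0.1502, 0.3]
orientation: [3.137, 0.172, 0.001]
contact_force: [-0.8, -0.5, -0.3]
grip_width: -0.0
gripper_force: 0.0
```

Request:
carry_out([
  [0.001, 0, 0.01, 0, 0],
  [0.001, 0, 0.014, 0, 0],
  [0.001, 0, 0.017, 0, 0],
  [0.001, -0.008, 0.017, 0, 0],
  [0.001, -0.016, 0.017, 0, 0],
  [0.001, -0.021, 0.017, 0, 0],
  [0.001, -0.026, 0.017, 0, 0],
  [0.001, -0.031, 0.017, 0, 0],
])

```text
clock: 3.35
tcp_pos: [0.536, -0.1188, 0.2829]
orientation: [3.137, 0.173, 0.001]
contact_force: [0.6, -0.1, 0.5]
grip_width: 0.0001
gripper_force: 0.2
```

Request:
carry_out([
  [0, -0.005, 0, 0, 0],
  [0, -0.01, 0, 0, 0],
  [0, -0.015, 0, 0, 0],
  [0, -0.02, 0, 0, 0],
  [0, -0.024, 0, 0, 0],
  [0, -0.027, 0, 0, 0],
  [0, -0.029, 0, 0, 0],
  [0, -0.03, 0, 0, 0],
])

```text
clock: 4.15
tcp_pos: [0.5328, -0.0894, 0.2828]
orientation: [3.137, 0.172, 0.0]
contact_force: [0.4, -1.5, 0.9]
grip_width: 0.0004
gripper_force: 0.9
```

```bash
python3 -c "
from rel import *
crop('top',210,180,160,120,5,'pics/t2.png')"
```

```text
t 4.15 tcp rel home mm [ -0.4 -69.5 178.8] F [ 0.3 -1.6  0.9] w 0.3519700353660852 tool axes in A [[1.0, -0.006, 0.0], [-0.006, -1.0, 0.0], [0.0, -0.0, -1.0]]
```

View pics/t2.png

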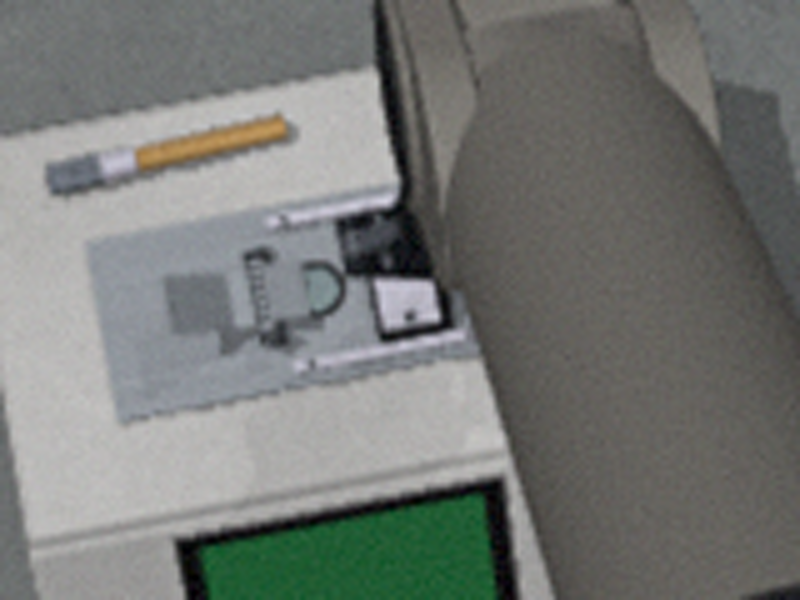

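The cell has moved. Its near leading corner is at crop (383,338), its near trailing corner at (450,328), and the jaw front at (346,290). The gripper hides the rest.

```bash
cat >> rel.py <<'E'
def back(p,z,s=5,off=(210,180),n="top"):
    A=R.from_rotvec([0,0,q[2]]);h=np.array([q[0],q[1],0])+A.apply([.025,.021,.104])
    return (A.inv().apply(ray(n,(np.array(p)+.5)/s-.5+off,z)-h)*1e3).round(1)
E
python3 -c "
from rel import *
for p,z in [((383,338),.114),((450,328),.12),((346,290),.1075),((265,222),.109),((297,367),.109),((257,300),.12)]: print(back(p,z))"
```

```text
t 4.2 tcp rel home mm [ -0.4 -69.4 178.8] F [-0.3  0.1  2.2] w -0.042617608265658184 tool axes in A [[1.0, -0.006, 0.0], [-0.006, -1.0, 0.0], [0.0, -0.0, -1.0]]
[-26.4 -24.5  10. ]
[-28.7 -54.2  16. ]
[ -0.7 -13.    3.5]
[36.7 16.9  5. ]
[-31.   15.5   5. ]
[ 0.4 27.5 16. ]
```

Request:
carry_out([
  [0, -0.004, 0, 0, 0],
  [0, -0.008, 0, 0, 0],
  [0, -0.012, 0, 0, 0],
  [0, -0.016, 0, 0, 0],
  [0, -0.019, 0, 0, 0],
  [0, -0.021, 0, 0, 0],
  [0, -0.021, 0, 0, 0],
  [0, -0.021, 0, 0, 0],
])

```text
clock: 5.0
tcp_pos: [0.5303, -0.0683, 0.2825]
orientation: [-3.136, -0.173, 0.001]
contact_force: [-0.1, -0.5, 0.4]
grip_width: -0.0005
gripper_force: 0.0
```

Request:
carry_out([
  [0, 0.005, 0, 0, 0],
  [0, 0.01, 0, 0, 0],
  [0, 0.015, 0, 0, 0],
  [0, 0.015, -0.015, 0, 0.01],
  [0, 0.015, -0.035, 0, 0.03],
  [0, 0.015, -0.05, 0, 0.05],
  [0, 0.015, -0.05, 0, 0.077],
  [0, 0.015, -0.05, 0, 0.077],
])

```text
clock: 5.8
tcp_pos: [0.5319, -0.0839, 0.3324]
orientation: [3.137, 0.171, 0.0]
contact_force: [0.4, 0.1, -0.6]
grip_width: 0.0676
gripper_force: 0.0
```

```bash
python3 -c "
from rel import *
im=r.grab_frame('side')[:,:,::-1]; t=r.grab_frame('top')[:,:,::-1]
a=cv2.resize(np.ascontiguousarray(im[100:220,200:340]),(560,480),interpolation=2); crop('top',210,190,120,90,5,'pics/t3.png',t); b=cv2.imread('pics/t3.png')
c=np.zeros((600,800,3),np.uint8); c[:300,:400]=cv2.resize(b,(400,300)); c[120:,240:]=0; 
c=np.zeros((600,800,3),np.uint8); c[:300,:350]=cv2.resize(a,(350,300)); c[:300,350:750]=cv2.resize(b,(400,300))
cv2.imwrite('pics/x3.png',a)
rel()"
```

```text
t 5.8 tcp rel home mm [ -0.6 -63.9 228.4] F [ 0.4  0.  -0.6] w 67.64057957667598 tool axes in A [[1.0, -0.007, 0.0], [-0.007, -1.0, 0.0], [0.0, -0.0, -1.0]]
t 5.9 tcp rel home mm [ -0.9 -63.7 227.7] F [ 0.6 -0.9 -0.3] w 77.11213447299612 tool axes in A [[1.0, -0.006, -0.002], [-0.006, -1.0, -0.0], [-0.002, 0.0, -1.0]]
```

View pics/x3.png

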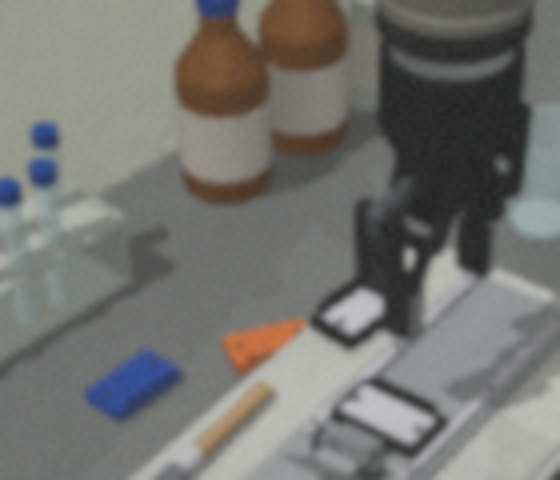

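The side crop shows the cell lying square near the clip. Its leading edge runs from (333,408) to (412,455), its lip from (374,377) to (444,414), and the open fingers hang behind it at (403,335) and (475,270).

```bash
python3 -c "
from rel import *
for p,z in [((333,408),.114),((412,455),.114),((374,377),.1205),((444,414),.1205)]: print(back(p,z,4,(200,100),'side'))
print('tips px',[((proj('side',r.get_obs()['tcp_pos']+[.0,dy,-d])[0]-[200,100])*4).round() for dy in(.046,-.046) for d in (.160,.173)])
t=cv2.imread('pics/t3.png')
"
```

```text
t 5.9 tcp rel home mm [ -0.9 -63.7 227.7] F [ 0.6 -0.9 -0.3] w 77.11213447299612 tool axes in A [[1.0, -0.006, -0.002], [-0.006, -1.0, -0.0], [-0.002, 0.0, -1.0]]
[30.9 -1.7 10. ]
[-28.6   3.8  10. ]
[ 23.1 -32.   16.5]
[-28.  -29.4  16.5]
tips px [array([387., 333.]), array([386., 351.]), array([490., 259.]), array([489., 277.])]
```

View pics/t3.png

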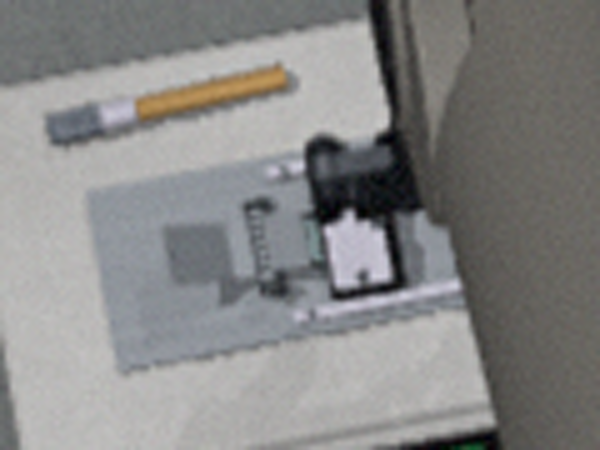

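Request:
carry_out([
  [0.0, -0.012, 0, -0.003, 0.075],
  [0.0, -0.025, 0, -0.003, 0.075],
  [0.0, -0.038, 0, -0.003, 0.075],
  [0.0, -0.05, 0, -0.003, 0.075],
  [0.0, -0.058, 0, -0.003, 0.075],
  [0.0, -0.063, 0, -0.003, 0.075],
  [0.0, -0.0635, 0, -0.003, 0.075],
  [0.0, -0.0635, 0, -0.003, 0.075],
])

```text
clock: 6.7
tcp_pos: [0.5252, -0.0206, 0.3327]
orientation: [3.136, 0.177, 0.0]
contact_force: [-0.9, 0.4, 1.0]
grip_width: 0.0751
gripper_force: 0.0
```

```bash
python3 -c "
from rel import *
for p,z in [((330,298),.114),((400,288),.1205)]: print(back(p,z,5,(210,190)))
im=r.grab_frame('side')[:,:,::-1]
cv2.imwrite('pics/x4.png',cv2.resize(np.ascontiguousarray(im[110:230,220:360]),(700,600),interpolation=2))
p=r.get_obs()['tcp_pos'];print([((proj('side',p+[.0,dy,-d])[0]-[220,110])*5).round() for dy in(.0375,-.0375) for d in (.160,.173)])
"
```

```text
t 6.7 tcp rel home mm [ -0.   -0.3 228.7] F [-0.8  0.5  1. ] w 75.11469157028947 tool axes in A [[1.0, -0.003, 0.0], [-0.003, -1.0, 0.0], [0.0, -0.0, -1.0]]
[-26.2  -0.4  10. ]
[-28.8 -31.5  16.5]
[array([311., 431.]), array([312., 453.]), array([425., 350.]), array([424., 372.])]
```

View pics/x4.png

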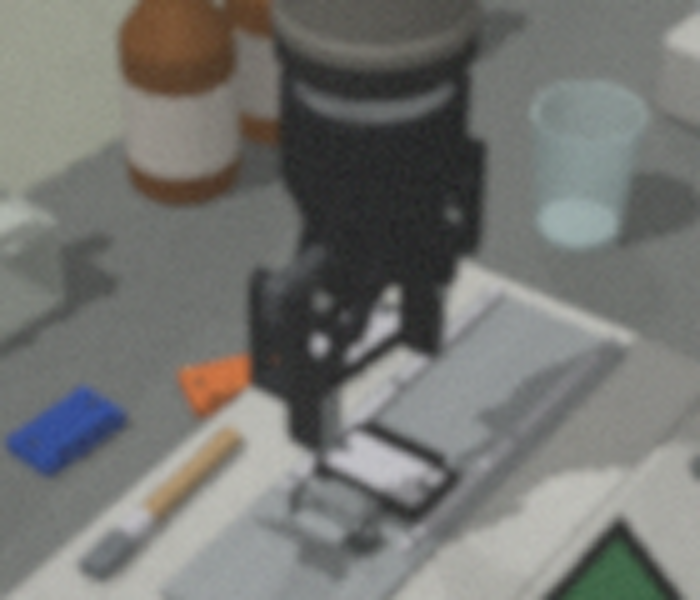

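Request:
carry_out([
  [0, 0, 0.01, 0, 0.075],
  [0, 0, 0.02, 0, 0.075],
  [0, 0, 0.03, 0, 0.075],
  [0, 0, 0.036, 0, 0.075],
  [0, 0, 0.042, 0, 0.075],
  [0, 0, 0.048, 0, 0.075],
  [0, 0, 0.05, 0, 0.075],
  [0, 0, 0.05, 0, 0.075],
])

```text
clock: 7.55
tcp_pos: [0.5252, -0.0203, 0.2828]
orientation: [3.137, 0.177, 0.0]
contact_force: [-0.7, -0.4, 3.1]
grip_width: 0.0751
gripper_force: 1.3
```

Request:
carry_out([
  [0, 0, 0.002, 0, 0.075],
  [0, 0, 0.004, 0, 0.075],
  [0, 0, 0.005, 0, 0.075],
  [0, 0, 0.006, 0, 0.075],
  [0, 0, 0.007, 0, 0.075],
  [0, 0, 0.007, 0, 0.075],
  [0, 0, 0.007, 0, 0.075],
  [0, 0, 0.007, 0, 0.075],
])

```text
clock: 8.35
tcp_pos: [0.5253, -0.0207, 0.2763]
orientation: [3.136, 0.176, 0.001]
contact_force: [-2.6, -1.6, 9.1]
grip_width: 0.0749
gripper_force: 3.8
```

Request:
carry_out([
  [0, 0, 0.001, 0, 0.075],
  [0, 0, 0.001, 0, 0.075],
  [0, 0, 0.002, 0, 0.075],
  [0, 0, 0.002, 0, 0.075],
  [0, 0, 0.003, 0, 0.075],
  [0, 0, 0.003, 0, 0.075],
  [0, 0, 0.003, 0, 0.075],
  [0, 0, 0.003, 0, 0.075],
])

```text
clock: 9.15
tcp_pos: [0.5256, -0.0207, 0.2738]
orientation: [3.136, 0.176, 0.003]
contact_force: [-1.9, -0.9, 11.2]
grip_width: 0.075
gripper_force: 5.4
```

```bash
python3 -c "
from rel import *
im=r.grab_frame('side')[:,:,::-1]
cv2.imwrite('pics/x5.png',cv2.resize(np.ascontiguousarray(im[150:240,230:340]),(733,600),interpolation=2))
"
```

```text
t 9.15 tcp rel home mm [  0.4  -0.5 169.8] F [-2.  -0.6 11.2] w 74.97253878727645 tool axes in A [[1.0, -0.004, 0.002], [-0.004, -1.0, 0.001], [0.002, -0.001, -1.0]]
```

View pics/x5.png

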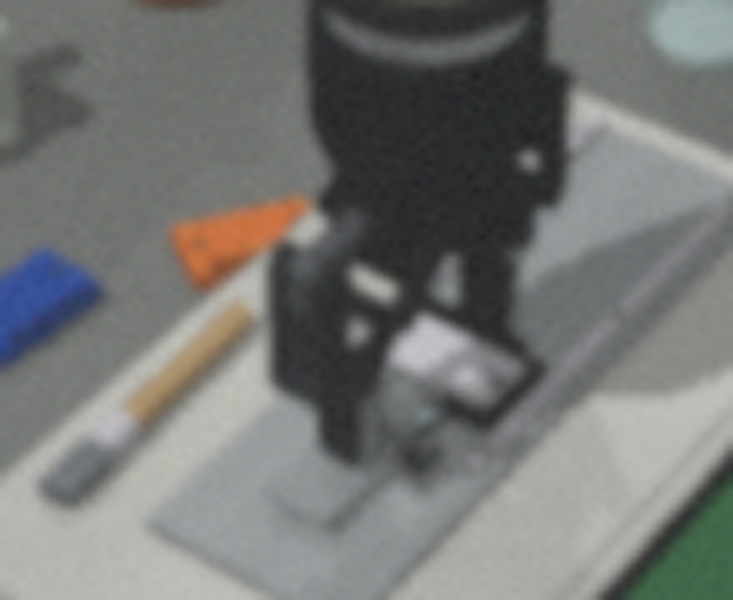

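The crop shows the thumb plate pressed nearly level at (330,490) under one finger. The cell at (465,370) is still outside the clip, with the other finger behind it at (490,300). I'll press a little further to find the stop.

Request:
carry_out([
  [0, 0, 0.0005, 0, 0.075],
  [0, 0, 0.001, 0, 0.075],
  [0, 0, 0.0015, 0, 0.075],
  [0, 0, 0.002, 0, 0.075],
  [0, 0, 0.002, 0, 0.075],
  [0, 0, 0.002, 0, 0.075],
  [0, 0, 0.002, 0, 0.075],
  [0, 0, 0.002, 0, 0.075],
])

```text
clock: 10.0
tcp_pos: [0.5258, -0.0209, 0.2721]
orientation: [3.136, 0.176, 0.004]
contact_force: [-2.6, -2.3, 13.0]
grip_width: 0.0749
gripper_force: 6.6
```

Request:
carry_out([
  [0, 0, 0.0005, 0, 0.075],
  [0, 0, 0.001, 0, 0.075],
  [0, 0, 0.0015, 0, 0.075],
  [0, 0, 0.002, 0, 0.075],
  [0, 0, 0.002, 0, 0.075],
  [0, 0, 0.002, 0, 0.075],
  [0, 0, 0.002, 0, 0.075],
  [0, 0, 0.002, 0, 0.075],
])

```text
clock: 10.8
tcp_pos: [0.5259, -0.0208, 0.2718]
orientation: [3.135, 0.176, 0.004]
contact_force: [-9.2, -3.6, 31.0]
grip_width: 0.0747
gripper_force: 14.9
```

The stop is reached, so the clip is fully open. I'll ease off slightly and push the cell in.

Request:
carry_out([
  [0, 0, -0.001, 0, 0.075],
  [0, 0, -0.0015, 0, 0.075],
  [0, -0.003, -0.0015, 0, 0.075],
  [0, -0.006, -0.0015, 0, 0.075],
  [0, -0.009, -0.0015, 0, 0.075],
  [0, -0.012, -0.0015, 0, 0.075],
  [0, -0.0145, -0.0015, 0, 0.075],
  [0, -0.016, -0.0015, 0, 0.075],
])

```text
clock: 11.6
tcp_pos: [0.525, -0.0072, 0.2721]
orientation: [3.133, 0.172, 0.008]
contact_force: [0.8, -9.4, 13.9]
grip_width: 0.0753
gripper_force: 6.8
```

```bash
python3 -c "
from rel import *"
```

```text
t 11.6 tcp rel home mm [  1.4  13.  168.1] F [-0.3 -9.4 13.9] w 75.2718610550908 tool axes in A [[1.0, -0.006, 0.005], [-0.006, -1.0, 0.004], [0.005, -0.004, -1.0]]
```

Request:
carry_out([
  [0, -0.001, 0, 0, 0.075],
  [0, -0.002, 0, 0, 0.075],
  [0, -0.003, 0, 0, 0.075],
  [0, -0.004, 0, 0, 0.075],
  [0, -0.004, 0, 0, 0.075],
  [0, -0.004, 0, 0, 0.075],
  [0, -0.004, 0, 0, 0.075],
  [0, -0.004, 0, 0, 0.075],
])

```text
clock: 12.4
tcp_pos: [0.5246, -0.0032, 0.272]
orientation: [3.134, 0.172, 0.008]
contact_force: [1.5, -9.0, 13.0]
grip_width: 0.0753
gripper_force: 6.5
```

```bash
python3 -c "
from rel import *"
```

```text
t 12.4 tcp rel home mm [  1.4  17.1 168. ] F [ 0.4 -9.1 13. ] w 75.3116743433595 tool axes in A [[1.0, -0.007, 0.005], [-0.007, -1.0, 0.004], [0.005, -0.004, -1.0]]
```

Request:
carry_out([
  [0, -0.001, 0, 0, 0.075],
  [0, -0.002, 0, 0, 0.075],
  [0, -0.003, 0, 0, 0.075],
  [0, -0.004, 0, 0, 0.075],
  [0, -0.004, 0, 0, 0.075],
  [0, -0.004, 0, 0, 0.075],
  [0, -0.004, 0, 0, 0.075],
  [0, -0.004, 0, 0, 0.075],
])

```text
clock: 13.2
tcp_pos: [0.5241, 0.0009, 0.272]
orientation: [3.134, 0.172, 0.008]
contact_force: [1.1, -9.6, 13.2]
grip_width: 0.075
gripper_force: 6.4
```

```bash
python3 -c "
from rel import *"
```

```text
t 13.2 tcp rel home mm [  1.4  21.2 168. ] F [-0.  -9.6 13.2] w 74.9781841655468 tool axes in A [[1.0, -0.006, 0.005], [-0.006, -1.0, 0.003], [0.005, -0.003, -1.0]]
```

Request:
carry_out([
  [0, -0.0005, 0, 0, 0.075],
  [0, -0.001, 0, 0, 0.075],
  [0, -0.0015, 0, 0, 0.075],
  [0, -0.002, 0, 0, 0.075],
  [0, -0.0025, 0, 0, 0.075],
  [0, -0.003, 0, 0, 0.075],
  [0, -0.003, 0, 0, 0.075],
  [0, -0.003, 0, 0, 0.075],
])

```text
clock: 14.0
tcp_pos: [0.524, 0.0022, 0.2721]
orientation: [3.132, 0.17, 0.008]
contact_force: [1.2, -13.9, 13.7]
grip_width: 0.0754
gripper_force: 9.2
```

```bash
python3 -c "
from rel import *"
```

```text
t 14.0 tcp rel home mm [  1.5  22.5 168.1] F [ -0.4 -14.   13.7] w 75.38789020884941 tool axes in A [[1.0, -0.008, 0.005], [-0.008, -1.0, 0.006], [0.005, -0.006, -1.0]]
```

Request:
carry_out([
  [0, -0.0005, 0, 0, 0.075],
  [0, -0.001, 0, 0, 0.075],
  [0, -0.0015, 0, 0, 0.075],
  [0, -0.002, 0, 0, 0.075],
  [0, -0.002, 0, 0, 0.075],
  [0, -0.002, 0, 0, 0.075],
  [0, -0.002, 0, 0, 0.075],
  [0, -0.002, 0, 0, 0.075],
])

```text
clock: 14.8
tcp_pos: [0.524, 0.0027, 0.2722]
orientation: [3.13, 0.168, 0.008]
contact_force: [2.6, -18.2, 13.6]
grip_width: 0.075
gripper_force: 11.7
```

```bash
python3 -c "
from rel import *
p=r.grab_frame('side'); cv2.imwrite('pics/x6.png',p[:,:,::-1])"
```

```text
t 14.8 tcp rel home mm [  1.5  23.  168.2] F [  0.4 -18.4  13.6] w 75.0174891244906 tool axes in A [[1.0, -0.009, 0.005], [-0.009, -1.0, 0.008], [0.005, -0.008, -1.0]]
```

The cell is against the end stop and no longer moves as the force rises. I'll back the pushing finger off first, then lift away.

Request:
carry_out([
  [0, 0.002, 0, 0, 0.075],
  [0, 0.004, 0, 0, 0.075],
  [0, 0.006, 0, 0, 0.075],
  [0, 0.008, 0, 0, 0.075],
  [0, 0.01, 0, 0, 0.075],
  [0, 0.012, 0, 0, 0.075],
  [0, 0.012, 0, 0, 0.075],
  [0, 0.012, 0, 0, 0.075],
])

```text
clock: 15.65
tcp_pos: [0.5245, -0.0011, 0.2718]
orientation: [-3.133, -0.179, -0.008]
contact_force: [0.3, 5.4, 10.8]
grip_width: 0.0753
gripper_force: 5.4
```

```bash
python3 -c "
from rel import *"
```

```text
t 15.65 tcp rel home mm [  1.6  19.1 167.8] F [ 0.9  5.4 10.8] w 75.2587765746898 tool axes in A [[1.0, -0.002, 0.005], [-0.002, -1.0, -0.003], [0.005, 0.003, -1.0]]
```

Request:
carry_out([
  [0, 0.002, 0, 0, 0.075],
  [0, 0.003, -0.001, 0, 0.075],
  [0, 0.003, -0.005, 0, 0.075],
  [0, 0.003, -0.01, 0, 0.075],
  [0, 0.003, -0.016, 0, 0.075],
  [0, 0.003, -0.025, 0, 0.075],
  [0, 0.003, -0.04, 0, 0.075],
  [0, 0.003, -0.06, 0, 0.075],
])

```text
clock: 16.45
tcp_pos: [0.5229, -0.0069, 0.3303]
orientation: [3.136, 0.176, -0.004]
contact_force: [0.4, 0.9, 0.1]
grip_width: 0.075
gripper_force: 0.0
```

Request:
carry_out([
  [0, 0.02, -0.03, 0, 0.075],
  [0, 0.05, -0.05, 0, 0.075],
  [0, 0.09, -0.06, 0, 0.075],
  [0, 0.13, -0.06, 0, 0.075],
  [0, 0.17, -0.06, 0, 0.075],
  [0, 0.21, -0.06, 0, 0.075],
  [0, 0.25, -0.06, 0, 0.075],
  [0, 0.25, -0.06, 0, 0.075],
])

```text
clock: 17.25
tcp_pos: [0.5502, -0.2619, 0.3902]
orientation: [3.134, 0.162, -0.002]
contact_force: [0.0, 1.0, -0.2]
grip_width: 0.0752
gripper_force: 0.0
```

```bash
python3 -c "
from rel import *
im=r.grab_frame('top')[:,:,::-1]
crop('top',200,180,160,120,5,'pics/t9.png',im)
t0=cv2.imread('pics/top0.png')
# measure silvery back plate blob between the rails by brightness
hsv=cv2.cvtColor(np.ascontiguousarray(im),cv2.COLOR_BGR2GRAY)
h=np.array([[0,0,.114],[0,0,.1205]])
A=R.from_rotvec([0,0,q[2]]);H=np.array([q[0],q[1],0])+A.apply([.025,.021,.104])
for x in (-.024,0.022):
  for nm,g in (('now',hsv),('start',cv2.cvtColor(t0,cv2.COLOR_BGR2GRAY))):
    ys=np.arange(-110,40,3); uv=proj('top',[H+A.apply([x,y/1e3,.0105]) for y in ys])
    print(x,nm,cv2.remap(g,uv[:,0].astype('f4'),uv[:,1].astype('f4'),1).ravel().tolist())
"
```

```text
t 17.25 tcp rel home mm [  -3.1 -242.9  286.2] F [ 0.1  1.  -0.2] w 75.16389871022307 tool axes in A [[1.0, -0.013, -0.001], [-0.013, -1.0, 0.003], [-0.001, -0.003, -1.0]]
-0.024 now [140, 140, 140, 142, 142, 142, 139, 141, 139, 140, 142, 143, 141, 140, 138, 141, 141, 139, 140, 141, 139, 140, 143, 143, 144, 142, 141, 145, 134, 111, 102, 62, 20, 40, 78, 76, 77, 63, 56, 69, 73, 78, 52, 94, 133, 136, 139, 141, 139, 142]
-0.024 start [140, 137, 111, 104, 62, 14, 70, 106, 118, 102, 78, 80, 116, 104, 96, 58, 118, 130, 136, 136, 135, 137, 137, 136, 140, 138, 137, 133, 137, 138, 138, 137, 139, 138, 140, 140, 142, 139, 141, 142, 132, 127, 109, 106, 127, 132, 134, 136, 135, 138]
0.022 now [144, 141, 140, 140, 140, 142, 142, 138, 140, 141, 141, 137, 139, 140, 139, 141, 139, 139, 139, 143, 139, 139, 141, 140, 144, 141, 140, 142, 143, 144, 113, 58, 26, 139, 189, 187, 187, 148, 171, 188, 187, 169, 77, 50, 60, 81, 68, 121, 146, 148]
0.022 start [137, 134, 130, 99, 34, 37, 151, 185, 182, 164, 130, 159, 178, 179, 168, 86, 114, 133, 134, 135, 133, 137, 133, 128, 137, 136, 136, 136, 136, 136, 135, 137, 137, 141, 137, 138, 140, 139, 139, 139, 143, 136, 111, 68, 60, 73, 62, 117, 139, 140]
```

The brightness profiles put the cell's trailing edge at about −17 mm and its leading edge at about +17 mm from home, equal on both sides. So the cell is home and square, and the arm is clear. Handing in.

```bash
python3 -c "
from bench import r
print(r.hand_in())"
```

```text
the job is handed in; nothing more can be done
None
```

The cell went in under the held-open clip to the end stop, the clip was released onto it, the arm was clear at 17.3 s of 54 s, and the job is handed in; no verdict came back, and the clip's closed angle was not measured.

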